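# Stop the balance plate rocking

### The job

The aluminium plate on the levelling base rocks at one of its four corners. Press down on the plate's corners one after another until you find the one that gives, then press the steel shim tab beside that corner flat, so that the plate stands level and firm. Leave the other three shims up as they are, only press with the fingertips, lift nothing, and leave the weight on the plate and everything round about where it stands.

Things in the scene. Friction and masses are not known exactly. Their poses are not given: they have to be found in the camera images.
- base: grey levelling base fixed to the worktop, slab 190 x 345 x 12 mm with low rims; origin at the centre of its underside, on the worktop; x points to its back side (away from the robot at yaw 0), y to its left, z up
- plate: loose aluminium plate 170 x 210 x 12 mm, 1.2 to 1.5 kg, lying level in the base; origin at the centre of its underside, 24 mm above the worktop, so its top is 36 mm up; axes as the base's; a brass weight stands on its middle. Three corners rest solidly; the fourth, which differs from run to run and cannot be told by looking, is held up only by a soft spring: pushed with about 3 N it gives 5 mm and springs back when let go. The other three do not give (below 1 mm at 10 N)
- corner_fl (a point): where to press the front left corner of the plate: on its top face, 30 mm from the front edge and 25 mm from the left edge, right above that corner's support (point moves with the plate)
- corner_fr (a point): where to press the front right corner of the plate: on its top face, 30 mm from the front edge and 25 mm from the right edge, right above that corner's support (point moves with the plate)
- corner_bl (a point): where to press the back left corner of the plate: on its top face, 30 mm from the back edge and 25 mm from the left edge, right above that corner's support (point moves with the plate)
- corner_br (a point): where to press the back right corner of the plate: on its top face, 30 mm from the back edge and 25 mm from the right edge, right above that corner's support (point moves with the plate)
- pad_fl (a point): middle of the top face of the front left shim's tab (point moves with the tab). The shim is a hinged plain steel tab, 36 x 48 mm, that sticks out past the plate's left edge straight outboard of corner_fl; at the start it slopes up outwards by 0.2 rad with this point 35 mm above the worktop, flat it lies level with this point 28 mm above the worktop. The point lies about 67 mm outboard of corner_fl, 42 mm clear of the plate's edge, and 19 mm from the tab's outer end
- shim_fl (a joint): angle of the front left shim's tab, rad: 0 sloping up as at the start, 0.2 flat; the tab turns about a level hinge along the plate's edge, 38 mm inboard of pad_fl; pushing pad_fl down takes about 8 N through 7 mm, and it stays where it is left. Its inner end lifts the support under that corner by 5 mm: at the rocking corner this just fills the gap, at a solid corner it would push the plate up out of level
- pad_fr (a point): middle of the top face of the front right shim's tab (point moves with the tab). The shim is a hinged plain steel tab, 36 x 48 mm, that sticks out past the plate's right edge straight outboard of corner_fr; at the start it slopes up outwards by 0.2 rad with this point 35 mm above the worktop, flat it lies level with this point 28 mm above the worktop. The point lies about 67 mm outboard of corner_fr, 42 mm clear of the plate's edge, and 19 mm from the tab's outer end
- shim_fr (a joint): angle of the front right shim's tab, rad: 0 sloping up as at the start, 0.2 flat; the tab turns about a level hinge along the plate's edge, 38 mm inboard of pad_fr; pushing pad_fr down takes about 8 N through 7 mm, and it stays where it is left. Its inner end lifts the support under that corner by 5 mm: at the rocking corner this just fills the gap, at a solid corner it would push the plate up out of level
- pad_bl (a point): middle of the top face of the back left shim's tab (point moves with the tab). The shim is a hinged plain steel tab, 36 x 48 mm, that sticks out past the plate's left edge straight outboard of corner_bl; at the start it slopes up outwards by 0.2 rad with this point 35 mm above the worktop, flat it lies level with this point 28 mm above the worktop. The point lies about 67 mm outboard of corner_bl, 42 mm clear of the plate's edge, and 19 mm from the tab's outer end
- shim_bl (a joint): angle of the back left shim's tab, rad: 0 sloping up as at the start, 0.2 flat; the tab turns about a level hinge along the plate's edge, 38 mm inboard of pad_bl; pushing pad_bl down takes about 8 N through 7 mm, and it stays where it is left. Its inner end lifts the support under that corner by 5 mm: at the rocking corner this just fills the gap, at a solid corner it would push the plate up out of level
- pad_br (a point): middle of the top face of the back right shim's tab (point moves with the tab). The shim is a hinged plain steel tab, 36 x 48 mm, that sticks out past the plate's right edge straight outboard of corner_br; at the start it slopes up outwards by 0.2 rad with this point 35 mm above the worktop, flat it lies level with this point 28 mm above the worktop. The point lies about 67 mm outboard of corner_br, 42 mm clear of the plate's edge, and 19 mm from the tab's outer end
- shim_br (a joint): angle of the back right shim's tab, rad: 0 sloping up as at the start, 0.2 flat; the tab turns about a level hinge along the plate's edge, 38 mm inboard of pad_br; pushing pad_br down takes about 8 N through 7 mm, and it stays where it is left. Its inner end lifts the support under that corner by 5 mm: at the rocking corner this just fills the gap, at a solid corner it would push the plate up out of level
- weight_100: bystander: brass knob weight, 23 mm dia., 42 mm high, standing on the middle of the plate; origin at the centre of its underside
- weight_50: bystander: brass knob weight, 18 mm dia., 36 mm high, on the worktop in front of the base; origin at the centre of its underside
- bung: bystander: rubber bung 27 mm dia., 26 mm high, on the worktop in front of the base; origin at the centre of its underside
- vial_small: bystander: small vial 23 mm dia., 53 mm high, behind the base; origin at the centre of its underside

How it is judged:
By the outcome, as a careful person would: the job done as asked, in the order asked, and still so for the second after the job is handed in, with the robot touching nothing.
It also fails if it takes over 48 s, if anything falls off the work surface, if the arm or the gripper's body presses on something with over 40 N, if the wrist force passes 120 N, or if a joint passes its speed limit or range.

### The arm

A 6-joint arm with a two-finger parallel gripper is mounted at the origin on a cart in front of the work surface, level with it; the furniture and walls round the work are solid. World frame = base frame: x ahead of the robot, y to its left, z up, the work surface at z = 0. Lengths are in m, angles in rad, forces in N, time in s.
With the tool pointing down it reaches from about 0.35 to 0.725 m from the base axis. Payload 6 kg.
Tool frame: the origin (TCP) lies at the very end of the fingers, on their centre line; the grasp point (between the pads) lies 19 mm behind it; y points along the fingers, x is the direction in which the jaws open and shut, and the axes are right-handed (so a half turn about y gives the same grasp; the last joint's range is limited). The gripper opens to 85 mm and grips with 20 to 120 N. Pads are 22 mm wide; open, the fingers measure 114 mm over their backs; the gripper's body (76 mm by 85 mm) begins 54 mm behind the grasp point. The pads swing forward as they close: fully open they stand 13 mm farther back than shut.
Start: joints at [-0.918, 0.04, 0.085, 0, -1.615, -0.334], TCP at [0.188, -0.57, 0.231] pointing down, gripper open.
Joint ranges: [-2.56, 2.56], [-1.29, 2.01], [-1.08, 1.49], [-3.29, 1.98], [-2.81, -0.18], [-2.99, 2.99]. Speed limits (rad/s): [2.57, 2.57, 3.01, 3.14, 3.14, 3.14].

### API

Orientations are given as a unit quaternion [x, y, z, w].
In Python, from plant import read_state, vision, robot, models gives the robot as it stands. The module is installed in compiled form; this text tells all that it offers.
- The arm moves only by the tool apply_moves, never from a script. Its argument "plan" is a list of rows, each a list of 7 numbers: the opening, from 0 (shut) to 1 (fully open), then the shift along the world's x, y, z in mm, then the turn, a rotation vector about the world's x, y, z in rad. A call has 1 to 8 rows; each row shifts and turns the commanded pose from where the row before left it; what a row does not reach is not made up. A row lasts 1/8 s, in which the tool goes at most 62.5 mm and 10.7 degrees, less where a joint would pass 70% of its speed; a pose out of reach is approached as far as the arm can. A call is refused whole if a number of a shift passes 62.5 or a number of a turn 0.188, either way. A call with a gripper value outside its range is refused whole. The fingers move at their own pace and stop on an object; "newtons" is the grip in N (left out, the last holds). Time passes only in rows, so rows that do not move let the fingers close. It gives the time, the measured TCP pose, the force and the opening at its end, in the units of the state.
- read_state(): the state, without advancing time (a new reading comes with each control period).
- vision.grab_frame(name): name is "side" or "top" or "wrist"; returns the picture (400x640x3 uint8, red, green, blue); there is no depth.
- vision.camera_params(name): a dict with "mtx" (3x3 intrinsics, pixels), "pose" (4x4, takes a point from camera to world coordinates). Camera axes: x right, y up, looking along -z (the intrinsics and any distortion apply to the point x, -y, -z); pixel columns grow to the right and rows downward; lengths in m; the calibration is good to about 2 mm. The wrist camera is an equidistant fisheye: a pixel r from the principal point sees the ray r / f radians off the axis. A picture is of the moment at which its call begins: read the wrist's pose just before it. camera_params takes no time and is no camera call; for the wrist camera it gives the pose at the moment of the call.
- robot.hand_in(): hands the job in, once; it reports no verdict.
Trained networks look in the newest picture that a camera, given by its name, has taken for a name from the list of things; names that differ only in an ending like _2 or _b are one class to them, and where a whole thing is asked for, a point or a joint stands for the part that bears it (a point fixed in the world has none). Each returns a list of dicts, best first, with "p" (0 to 1); they miss things now and then, are a little off and sometimes report something else, mostly with a low value. They report only what shows in the picture. A call takes as long as a camera call.
- models.search_frame(query, camera): "point" ([column, row] in pixels, amid what is visible of it).
- models.regions_of(query, camera): "region" (400x640 bool, what is visible of it) and "point" ([column, row] in pixels, amid what is visible of it).
The state is a dict: "time": time; "joints": joint angles; "dq": joint speeds; "tau": joint torques, N m; "position": TCP position; "ee_rot": TCP orientation; "contact_force": force on the tool from outside, world axes, zero at the start; "torque": the same for the moment, N m; "finger_gap": opening from 0.0 (shut) to 1.0 (fully open).
Only numpy, scipy, OpenCV 4.12 (cv2) and the standard library are available. Lean on these libraries where they do the work, as an engineer would, in place of code of your own. Each camera call takes 0.05 s, during which the arm holds its last target.

## Working session

There is one attempt and no reset: what is moved stays moved. The work goes in short steps, Python scripts to look and compute and a tool call to move; the robot and the scene stay as the last step left them, time stands still between calls to the robot, and variables do not carry over. Pictures are saved under pics/ and viewed, and the job is handed in when it is done.

Besides the shell and the picture viewer there is one more tool, called after "Request:" as name(argument=value, ...), one argument or row to a line, values as JSON. apply_moves: Moves the arm, as the interface text tells. Its arguments: {"type":"object","properties":{"plan":{"type":"array"},"newtons":{"type":"number"}},"required":["plan"]}

```bash
mkdir -p pics; python3 - <<'E'
from plant import read_state, vision, models
import cv2
s=read_state();print(s)
for n in ("top","side"):
    im=vision.grab_frame(n);cv2.imwrite(f"pics/{n}0.png",im[:,:,::-1])
    p=vision.camera_params(n);print(n,p)
E
```

```text
{'time': 0.0, 'joints': array([-9.18317569e-01,  4.08096818e-02,  8.38291648e-02, -4.95929737e-04,
       -1.61548613e+00, -3.33696950e-01]), 'dq': array([-2.15534912e-04, -5.63937935e-04, -5.47343548e-04,  1.46137658e-03,
        9.65380144e-05, -4.00323538e-04]), 'tau': array([ 5.25764535e-04, -3.68201673e+01,  3.47417808e+01,  6.93210796e+00,
       -5.22951741e-03, -5.54252938e-05]), 'position': array([ 0.1880352 , -0.56943578,  0.23028384]), 'ee_rot': array([ 0.41378224,  0.5733627 , -0.57268687, -0.41481227]), 'contact_force': array([-0.12937732, -0.02015247,  0.15287071]), 'torque': array([ 0.02710115,  0.01370316, -0.03902183]), 'finger_gap': 1.0000589928409183}
top {'mtx': array([[489.62486485,   0.        , 316.6123904 ],
       [  0.        , 489.62486485, 202.99466301],
       [  0.        ,   0.        ,   1.        ]]), 'pose': array([[ 0.16379244,  0.96103695, -0.2226657 ,  0.31148576],
       [-0.98649151,  0.1589798 , -0.03949591, -0.22432594],
       [-0.00255768,  0.22612696,  0.97409448,  0.91464327],
       [ 0.        ,  0.        ,  0.        ,  1.        ]])}
side {'mtx': array([[465.68958177,   0.        , 318.98608403],
       [  0.        , 465.68958177, 197.62793844],
       [  0.        ,   0.        ,   1.        ]]), 'pose': array([[-0.99644071,  0.05920478, -0.06000595,  0.4771058 ],
       [-0.08425053, -0.67592133,  0.73214221,  0.43962229],
       [ 0.00278701,  0.73459183,  0.67850356,  0.66013495],
       [ 0.        ,  0.        ,  0.        ,  1.        ]])}
```

View pics/top0.png

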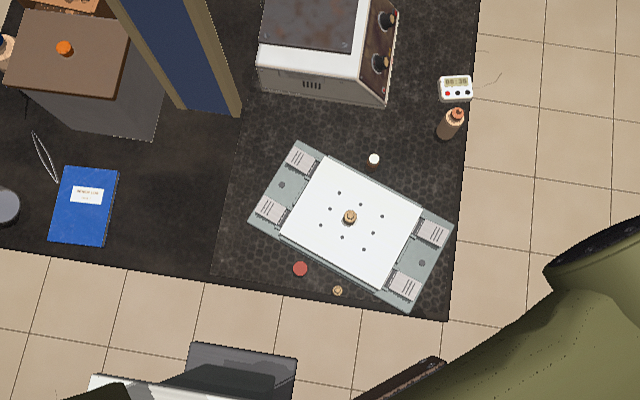

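View pics/side0.png

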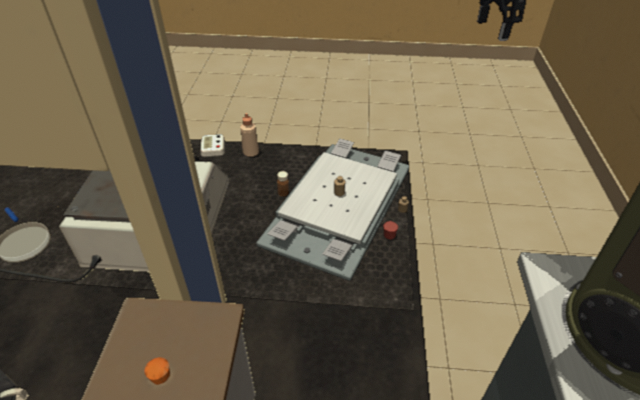

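The top view shows the white plate around (350,220) with the weight at (349,217). The tabs are at (271,209), (299,160), (403,287) and (432,233), the bung is at (300,269), the 50 g weight at (337,290) and the vial at (374,160). Next I'll measure the base pose.

```bash
cat > h.py <<'E'
import numpy as np, cv2
from plant import read_state, vision, models
def proj(P,cam,par=None):
    p=par or vision.camera_params(cam);T=np.linalg.inv(p['pose']);c=np.atleast_2d(P)@T[:3,:3].T+T[:3,3]
    q=np.c_[c[:,0],-c[:,1],-c[:,2]]@p['mtx'].T
    return q[:,:2]/q[:,2:]
def back(px,cam,z):
    p=vision.camera_params(cam);px=np.atleast_2d(px).astype(float)
    r=np.c_[px,np.ones(len(px))]@np.linalg.inv(p['mtx']).T
    d=np.c_[r[:,0],-r[:,1],-r[:,2]]@p['pose'][:3,:3].T;o=p['pose'][:3,3]
    return o+d*((z-o[2])/d[:,2])[:,None]
E
python3 - <<'E'
from h import *
for cam in("top","side"):
    vision.grab_frame(cam)
    for q,z in(("plate",.036),("base",.012),("pad_fl",.035),("weight_100",.05),("vial_small",.03),("bung",.013),("weight_50",.02)):
        for r in models.regions_of(q,cam)[:4]:
            m=r['region'].astype(np.uint8)
            print(cam,q,round(r['p'],2),np.round(r['point']),m.sum(),back(r['point'],cam,z)[0].round(3))
            if q in("plate","base") and r['p']>.4:
                c=max(cv2.findContours(m,0,1)[0],key=len)[:,0]
                w=back(c,cam,z)[:,:2]
                R=cv2.minAreaRect((w*1000).astype(np.float32));print(R)
E
```

```text
top plate 0.9 [355. 220.] 10193 [ 0.492 -0.262  0.036]
((490.88067626953125, -255.43466186523438), (210.81292724609375, 171.6322021484375), 70.28399658203125)
top plate 0.65 [304. 160.] 586 [ 0.59  -0.151  0.036]
((589.0139770507812, -147.79293823242188), (60.71220016479492, 37.6029167175293), 65.58190155029297)
top base 0.94 [338. 268.] 8086 [ 0.402 -0.247  0.012]
((492.1266174316406, -256.3955993652344), (346.18255615234375, 196.03466796875), 69.88372802734375)
top pad_fl 0.63 [269. 208.] 610 [ 0.489 -0.103  0.035]
top weight_100 0.69 [348. 218.] 170 [ 0.491 -0.249  0.05 ]
top weight_100 0.63 [339. 288.] 81 [ 0.365 -0.253  0.05 ]
top vial_small 0.61 [270. 209.] 640 [ 0.488 -0.106  0.03 ]
top vial_small 0.52 [372. 165.] 193 [ 0.604 -0.28   0.03 ]
top bung 0.58 [302. 267.] 166 [ 0.394 -0.18   0.013]
top weight_50 0.69 [348. 218.] 170 [ 0.497 -0.25   0.02 ]
top weight_50 0.63 [339. 288.] 81 [ 0.367 -0.254  0.02 ]
side plate 0.83 [338. 201.] 6096 [ 0.495 -0.228  0.036]
((493.6913757324219, -252.2322235107422), (219.16331481933594, 173.15371704101562), 69.76701354980469)
side base 0.98 
[... 181 characters left out ...]
 -0.166  0.012]
((594.0614013671875, -164.16098022460938), (46.2719841003418, 42.602439880371094), 66.87328338623047)
side pad_fl 0.82 [336. 248.] 425 [ 0.492 -0.107  0.035]
side weight_100 0.63 [342. 188.] 193 [ 0.488 -0.252  0.05 ]
side weight_100 0.61 [403. 205.] 112 [ 0.371 -0.211  0.05 ]
side weight_100 0.55 [339. 201.] 6092 [ 0.492 -0.213  0.05 ]
side vial_small 0.55 [283. 183.] 250 [ 0.61  -0.279  0.03 ]
side bung 0.74 [340. 186.] 218 [ 0.494 -0.299  0.013]
side bung 0.73 [387. 232.] 191 [ 0.398 -0.175  0.013]
side weight_50 0.63 [342. 188.] 193 [ 0.489 -0.286  0.02 ]
side weight_50 0.61 [403. 205.] 112 [ 0.366 -0.243  0.02 ]
side weight_50 0.55 [339. 201.] 6092 [ 0.493 -0.246  0.02 ]
```

```bash
python3 - <<'E'
from h import *
yaw=np.radians(-20.0);C=np.array([.4915,-.2555]);X=np.array([np.cos(yaw),np.sin(yaw)]);Y=np.array([-X[1],X[0]])
pts={}
for a,sx in(("f",-1),("b",1)):
    for b,sy in(("l",1),("r",-1)):
        pts["corner_"+a+b]=np.r_[C+sx*.055*X+sy*.080*Y,.036]
        pts["pad_"+a+b]=np.r_[C+sx*.055*X+sy*.147*Y,.035]
for k,v in pts.items():print(k,v.round(4),"r",np.hypot(*v[:2]).round(3))
rect=[np.r_[C+sx*.085*X+sy*.105*Y,.036] for sx,sy in((1,1),(1,-1),(-1,-1),(-1,1))]
rb=[np.r_[C+sx*.095*X+sy*.1725*Y,.012] for sx,sy in((1,1),(1,-1),(-1,-1),(-1,1))]
out=[]
for cam,cx,cy in(("top",350,225),("side",335,205)):
    im=vision.grab_frame(cam)[:,:,::-1].copy()
    S=4;big=cv2.resize(im,None,fx=S,fy=S)
    for r in(rect,rb):cv2.polylines(big,[(proj(r,cam)*S+S/2).astype(int)],True,(0,0,255),1)
    for k,v in pts.items():cv2.circle(big,tuple((proj(v,cam)[0]*S+S/2).astype(int)),4,(0,160,0) if 'c' in k else (255,0,0),-1)
    cv2.imwrite(f"pics/ov_{cam}.png",big[int((cy-75)*S):int((cy+75)*S),int((cx-100)*S):int((cx+100)*S)])
E
```

```text
corner_fl [ 0.4672 -0.1615  0.036 ] r 0.494
pad_fl [ 0.4901 -0.0986  0.035 ] r 0.5
corner_fr [ 0.4125 -0.3119  0.036 ] r 0.517
pad_fr [ 0.3895 -0.3748  0.035 ] r 0.541
corner_bl [ 0.5705 -0.1991  0.036 ] r 0.604
pad_bl [ 0.5935 -0.1362  0.035 ] r 0.609
corner_br [ 0.5158 -0.3495  0.036 ] r 0.623
pad_br [ 0.4929 -0.4124  0.035 ] r 0.643
```

View pics/ov_top.png

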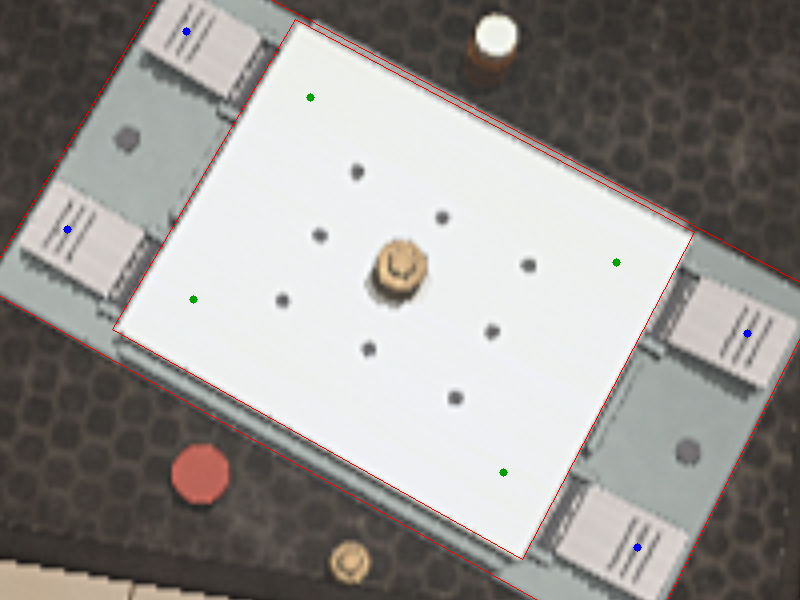

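View pics/ov_side.png

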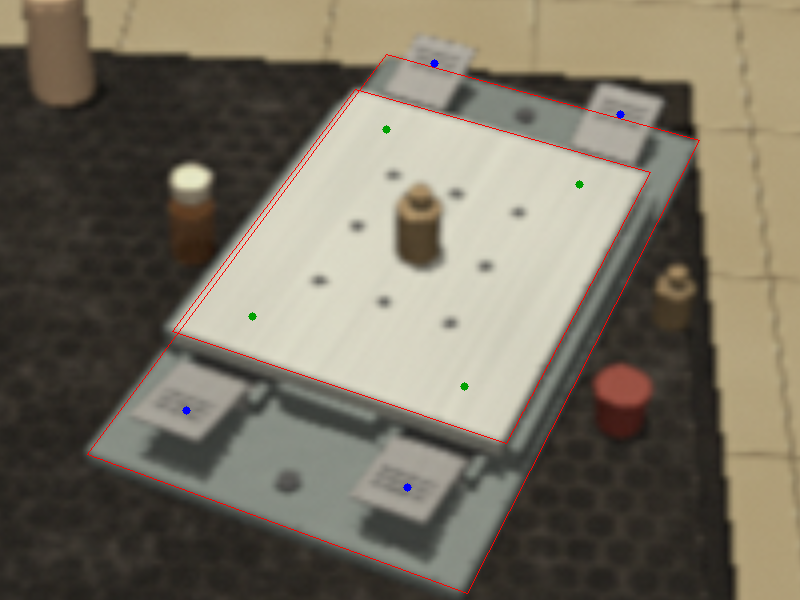

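The overlay fits in both views, so yaw is −20° with the plate centre at (0.4915, −0.2555). I'll close the gripper and move above corner_fr.

Request:
apply_moves(
  plan=[
    [0,32,37,0,0,0,0],
    [0,32,37,0,0,0,0],
    [0,32,37,0,0,0,0],
    [0,32,37,0,0,0,0],
    [0,32,37,-20,0,0,0],
    [0,32,37,-40,0,0,0],
    [0,32,36,-60,0,0,0],
    [0,0,0,-40,0,0,0],
  ],
  newtons=40,
)

```text
time: 2.0
position: [0.4068, -0.3168, 0.0811]
ee_rot: [0.413, 0.574, -0.574, -0.414]
contact_force: [0.3, -0.3, 0.6]
finger_gap: 0.005
```

Request:
apply_moves(
  plan=[
    [0,0,0,-20,0,0,0],
    [0,0,0,0,0,0,0],
    [0,0,0,0,0,0,0],
  ],
)

```text
time: 2.38
position: [0.4063, -0.3194, 0.0644]
ee_rot: [0.415, 0.573, -0.573, -0.414]
contact_force: [0.7, 0.1, 0.7]
finger_gap: -0.004
```

```bash
python3 - <<'E'
from h import *
im=vision.grab_frame("wrist");cv2.imwrite("pics/w1.png",im[:,:,::-1]);s=read_state();print(s['time'],s['position'],s['contact_force'])
im=vision.grab_frame("side");cv2.imwrite("pics/s1.png",im[:,:,::-1])
E
```

```text
2.425 [ 0.40642565 -0.31945596  0.06466008] [-0.50075202 -0.20872101 -0.45059292]
```

View pics/w1.png

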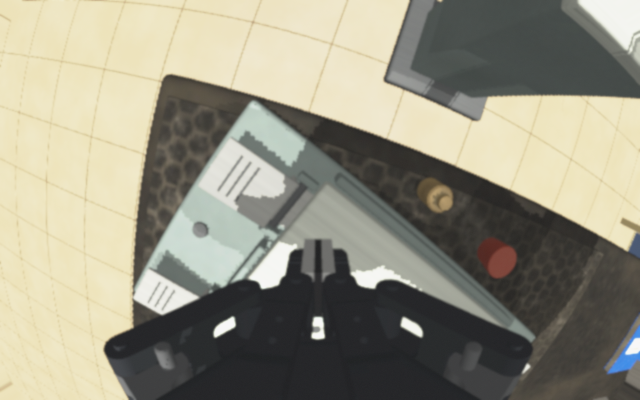

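View pics/s1.png

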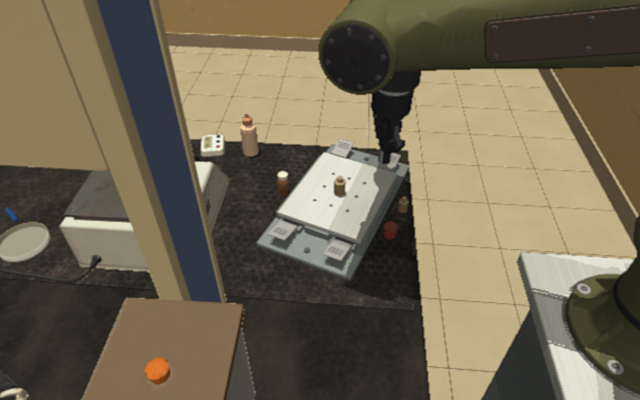

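The wrist and side views show the shut fingers just above the front right corner, short of the target by about (6, 7) mm because an over-length row was clipped. I'll correct that and press in small steps.

Request:
apply_moves(
  plan=[
    [0,6,7,-10,0,0,0],
    [0,0,0,-9,0,0,0],
    [0,0,0,-4,0,0,0],
    [0,0,0,0,0,0,0],
    [0,0,0,0,0,0,0],
  ],
)

```text
time: 3.1
position: [0.4118, -0.3121, 0.0402]
ee_rot: [-0.414, -0.573, 0.573, 0.414]
contact_force: [0.9, -0.8, 0.6]
finger_gap: 0.001
```

Request:
apply_moves(
  plan=[
    [0,0,0,-2,0,0,0],
    [0,0,0,0,0,0,0],
  ],
)

```text
time: 3.35
position: [0.4117, -0.3119, 0.0379]
ee_rot: [0.414, 0.573, -0.573, -0.414]
contact_force: [0.1, 0.5, -0.4]
finger_gap: 0.001
```

Request:
apply_moves(
  plan=[
    [0,0,0,-2,0,0,0],
    [0,0,0,0,0,0,0],
  ],
)

```text
time: 3.6
position: [0.4119, -0.312, 0.0362]
ee_rot: [-0.414, -0.573, 0.573, 0.414]
contact_force: [-0.3, -0.1, 1.3]
finger_gap: -0.0
```

Request:
apply_moves(
  plan=[
    [0,0,0,-2,0,0,0],
    [0,0,0,0,0,0,0],
  ],
)

```text
time: 3.85
position: [0.4119, -0.3121, 0.0361]
ee_rot: [-0.414, -0.573, 0.573, 0.414]
contact_force: [-4.2, 4.5, 12.7]
finger_gap: -0.001
```

Request:
apply_moves(
  plan=[
    [0,0,0,-1,0,0,0],
    [0,0,0,0,0,0,0],
  ],
)

```text
time: 4.1
position: [0.4119, -0.3122, 0.0361]
ee_rot: [-0.414, -0.573, 0.573, 0.414]
contact_force: [-7.3, 7.3, 16.6]
finger_gap: 0.005
```

corner_fr is solid: 16.6 N with no give. Next is corner_br.

Request:
apply_moves(
  plan=[
    [0,0,0,18,0,0,0],
    [0,35,-13,0,0,0,0],
    [0,35,-13,0,0,0,0],
    [0,33,-12,0,0,0,0],
    [0,0,0,-7,0,0,0],
    [0,0,0,-6,0,0,0],
    [0,0,0,0,0,0,0],
    [0,0,0,0,0,0,0],
  ],
)

```text
time: 5.1
position: [0.5145, -0.3499, 0.0386]
ee_rot: [0.415, 0.573, -0.573, -0.414]
contact_force: [-0.3, -0.1, 1.3]
finger_gap: -0.003
```

Request:
apply_moves(
  plan=[
    [0,0,0,-2,0,0,0],
    [0,0,0,0,0,0,0],
  ],
)

```text
time: 5.35
position: [0.5147, -0.3499, 0.0362]
ee_rot: [0.414, 0.573, -0.573, -0.414]
contact_force: [0.2, 0.2, 0.2]
finger_gap: -0.001
```

Request:
apply_moves(
  plan=[
    [0,0,0,-2,0,0,0],
    [0,0,0,0,0,0,0],
  ],
)

```text
time: 5.6
position: [0.5148, -0.35, 0.0361]
ee_rot: [-0.414, -0.573, 0.573, 0.414]
contact_force: [-4.5, 3.4, 10.6]
finger_gap: 0.0
```

corner_br is solid too. Now corner_bl.

Request:
apply_moves(
  plan=[
    [0,0,0,19,0,0,0],
    [0,14,38,0,0,0,0],
    [0,14,38,0,0,0,0],
    [0,14,38,0,0,0,0],
    [0,14,37,0,0,0,0],
    [0,0,0,-9,0,0,0],
    [0,0,0,-6,0,0,0],
    [0,0,0,0,0,0,0],
  ],
)

```text
time: 6.6
position: [0.57, -0.1997, 0.0373]
ee_rot: [-0.414, -0.573, 0.573, 0.415]
contact_force: [-0.6, 0.0, 0.5]
finger_gap: 0.005
```

Request:
apply_moves(
  plan=[
    [0,0,0,-2,0,0,0],
    [0,0,0,0,0,0,0],
  ],
)

```text
time: 6.85
position: [0.5706, -0.1995, 0.0362]
ee_rot: [-0.415, -0.573, 0.573, 0.414]
contact_force: [-0.0, 0.2, 0.1]
finger_gap: 0.001
```

Request:
apply_moves(
  plan=[
    [0,0,0,-2,0,0,0],
    [0,0,0,0,0,0,0],
  ],
)

```text
time: 7.1
position: [0.571, -0.1994, 0.0346]
ee_rot: [-0.415, -0.573, 0.573, 0.414]
contact_force: [0.5, -0.8, 3.3]
finger_gap: -0.004
```

It starts to give here, so I'll press further.

Request:
apply_moves(
  plan=[
    [0,0,0,-2,0,0,0],
    [0,0,0,0,0,0,0],
  ],
)

```text
time: 7.35
position: [0.5712, -0.1992, 0.0326]
ee_rot: [0.415, 0.573, -0.573, -0.414]
contact_force: [-0.2, -1.9, 4.6]
finger_gap: 0.002
```

Request:
apply_moves(
  plan=[
    [0,0,0,-2,0,0,0],
    [0,0,0,0,0,0,0],
  ],
)

```text
time: 7.6
position: [0.5715, -0.1993, 0.0321]
ee_rot: [0.415, 0.573, -0.573, -0.413]
contact_force: [-2.2, -0.0, 10.4]
finger_gap: -0.004
```

corner_bl gives about 4 mm at 3–5 N and then bottoms out, so it is the rocking one. I'll lift off and move over pad_bl.

Request:
apply_moves(
  plan=[
    [0,0,0,22,0,0,0],
    [0,0,0,0,0,0,0],
    [0,11,32,0,0,0,0],
    [0,11,31,0,0,0,0],
    [0,0,0,0,0,0,0],
    [0,0,0,0,0,0,0],
  ],
)

```text
time: 8.35
position: [0.5921, -0.1358, 0.0507]
ee_rot: [-0.414, -0.573, 0.573, 0.415]
contact_force: [-0.4, -0.0, 0.3]
finger_gap: 0.003
```

```bash
python3 - <<'E'
from h import *
o=[]
for c,x,y in(("side",290,220),("top",300,165)):
    im=vision.grab_frame(c)[y-75:y+75,x-75:x+75,::-1];o.append(cv2.resize(im,(400,400)))
cv2.imwrite("pics/s2.png",np.hstack(o))
E
```

```text
(no output)
```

View pics/s2.png

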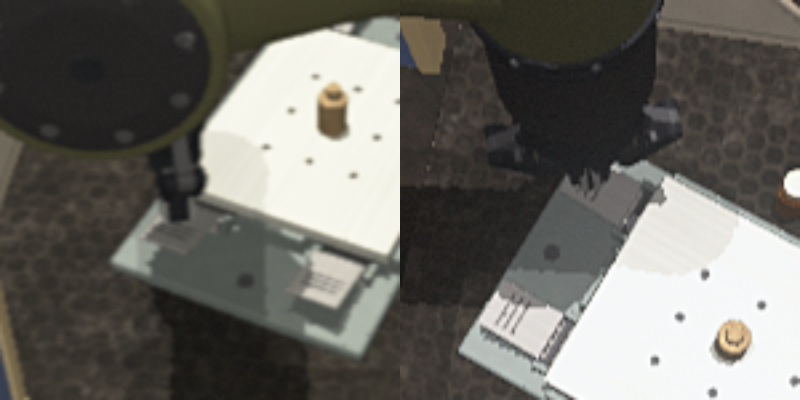

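Both views show the fingertips above the back left tab, with the weight and vial where they were. Now I'll press the tab down.

Request:
apply_moves(
  plan=[
    [0,1,0,-8,0,0,0],
    [0,0,0,-4,0,0,0],
    [0,0,0,-3,0,0,0],
    [0,0,0,-2,0,0,0],
    [0,0,0,0,0,0,0],
  ],
)

```text
time: 9.07
position: [0.5939, -0.1359, 0.0358]
ee_rot: [0.414, 0.573, -0.573, -0.414]
contact_force: [-3.4, 1.2, 4.4]
finger_gap: 0.001
```

Request:
apply_moves(
  plan=[
    [0,0,0,-2,0,0,0],
    [0,0,0,-2,0,0,0],
    [0,0,0,0,0,0,0],
  ],
)

```text
time: 9.45
position: [0.5948, -0.1355, 0.0324]
ee_rot: [0.415, 0.574, -0.572, -0.413]
contact_force: [-0.5, 2.5, 5.5]
finger_gap: 0.004
```

Request:
apply_moves(
  plan=[
    [0,0,0,-2,0,0,0],
    [0,0,0,0,0,0,0],
  ],
)

```text
time: 9.7
position: [0.5951, -0.1353, 0.0306]
ee_rot: [0.415, 0.574, -0.572, -0.413]
contact_force: [0.2, 3.6, 5.6]
finger_gap: 0.001
```

Request:
apply_moves(
  plan=[
    [0,0,0,-2,0,0,0],
    [0,0,0,0,0,0,0],
  ],
)

```text
time: 9.95
position: [0.5954, -0.1352, 0.0288]
ee_rot: [0.415, 0.574, -0.572, -0.413]
contact_force: [0.3, 4.0, 6.4]
finger_gap: 0.003
```

Request:
apply_moves(
  plan=[
    [0,0,0,-2,0,0,0],
    [0,0,0,0,0,0,0],
  ],
)

```text
time: 10.2
position: [0.5956, -0.1351, 0.028]
ee_rot: [0.415, 0.574, -0.572, -0.413]
contact_force: [-2.4, 5.9, 11.9]
finger_gap: 0.005
```

Request:
apply_moves(
  plan=[
    [0,0,0,-2,0,0,0],
    [0,0,0,0,0,0,0],
  ],
)

```text
time: 10.45
position: [0.5957, -0.1351, 0.0279]
ee_rot: [0.415, 0.574, -0.572, -0.412]
contact_force: [-8.4, 7.9, 20.7]
finger_gap: 0.0
```

The tab stopped hard at 28.0 mm with 20.7 N, so it is flat. I'll lift and press corner_bl again to check it is firm.

Request:
apply_moves(
  plan=[
    [0,0,0,15,0,0,0],
    [0,0,0,12,0,0,0],
    [0,-12,-32,0,0,0,0],
    [0,-12,-31,0,0,0,0],
    [0,0,0,-7,0,0,0],
    [0,0,0,-6,0,0,0],
    [0,0,0,0,0,0,0],
    [0,0,0,0,0,0,0],
  ],
)

```text
time: 11.45
position: [0.5698, -0.1983, 0.0368]
ee_rot: [-0.414, -0.573, 0.573, 0.414]
contact_force: [-0.5, 0.6, 0.5]
finger_gap: 0.003
```

Request:
apply_moves(
  plan=[
    [0,0,0,-2,0,0,0],
    [0,0,0,0,0,0,0],
  ],
)

```text
time: 11.7
position: [0.5701, -0.1985, 0.0358]
ee_rot: [0.414, 0.573, -0.573, -0.414]
contact_force: [-1.2, 0.9, 5.4]
finger_gap: 0.001
```

Request:
apply_moves(
  plan=[
    [0,0,0,-2,0,0,0],
    [0,0,0,0,0,0,0],
  ],
)

```text
time: 11.95
position: [0.5704, -0.1985, 0.0351]
ee_rot: [0.415, 0.573, -0.573, -0.414]
contact_force: [-4.2, 4.1, 11.3]
finger_gap: 0.001
```

The corner held 11 N but sank about 0.7–1 mm. The tab may have backed off slightly or still have a little travel left, so I'll press it once more.

Request:
apply_moves(
  plan=[
    [0,0,0,16,0,0,0],
    [0,0,0,0,0,0,0],
    [0,12,32,0,0,0,0],
    [0,12,31,0,0,0,0],
    [0,0,0,-8,0,0,0],
    [0,0,0,-8,0,0,0],
    [0,0,0,0,0,0,0],
    [0,0,0,0,0,0,0],
  ],
)

```text
time: 12.95
position: [0.5935, -0.1366, 0.033]
ee_rot: [-0.415, -0.573, 0.573, 0.415]
contact_force: [-1.0, -0.3, -0.4]
finger_gap: 0.003
```

Request:
apply_moves(
  plan=[
    [0,0,0,-3,0,0,0],
    [0,0,0,0,0,0,0],
  ],
)

```text
time: 13.2
position: [0.5935, -0.1361, 0.0298]
ee_rot: [0.414, 0.573, -0.573, -0.415]
contact_force: [0.3, -0.6, 0.4]
finger_gap: -0.006
```

Request:
apply_moves(
  plan=[
    [0,0,0,-1,0,0,0],
    [0,0,0,0,0,0,0],
  ],
)

```text
time: 13.45
position: [0.5938, -0.136, 0.0293]
ee_rot: [0.414, 0.573, -0.573, -0.414]
contact_force: [-1.5, -0.6, 1.1]
finger_gap: 0.002
```

Request:
apply_moves(
  plan=[
    [0,0,0,-1,0,0,0],
    [0,0,0,0,0,0,0],
  ],
)

```text
time: 13.7
position: [0.5939, -0.1359, 0.0289]
ee_rot: [0.414, 0.573, -0.573, -0.414]
contact_force: [-3.0, 1.1, 4.5]
finger_gap: -0.003
```

Request:
apply_moves(
  plan=[
    [0,0,0,-1,0,0,0],
    [0,0,0,0,0,0,0],
  ],
)

```text
time: 13.95
position: [0.594, -0.1357, 0.0282]
ee_rot: [0.414, 0.573, -0.573, -0.414]
contact_force: [-2.7, 2.6, 6.5]
finger_gap: -0.0
```

The tab had come back up by about 1 mm under the corner test. I'll press it fully flat again.

Request:
apply_moves(
  plan=[
    [0,0,0,-2,0,0,0],
    [0,0,0,0,0,0,0],
  ],
)

```text
time: 14.2
position: [0.5941, -0.1357, 0.028]
ee_rot: [0.415, 0.573, -0.573, -0.414]
contact_force: [-8.2, 4.1, 14.9]
finger_gap: 0.0
```

Request:
apply_moves(
  plan=[
    [0,0,0,-2,0,0,0],
    [0,0,0,0,0,0,0],
    [0,0,0,0,0,0,0],
  ],
)

```text
time: 14.58
position: [0.5942, -0.1358, 0.0278]
ee_rot: [0.415, 0.573, -0.573, -0.413]
contact_force: [-12.7, 6.7, 23.6]
finger_gap: 0.002
```

Request:
apply_moves(
  plan=[
    [0,0,0,6,0,0,0],
    [0,0,0,3,0,0,0],
    [0,0,0,0,0,0,0],
    [0,0,0,0,0,0,0],
  ],
)

```text
time: 15.08
position: [0.5934, -0.136, 0.0312]
ee_rot: [-0.414, -0.573, 0.573, 0.415]
contact_force: [-0.2, -0.1, -0.3]
finger_gap: 0.001
```

Request:
apply_moves(
  plan=[
    [0,0,0,-3,0,0,0],
    [0,0,0,0,0,0,0],
  ],
)

```text
time: 15.32
position: [0.5935, -0.1359, 0.0284]
ee_rot: [-0.414, -0.573, 0.573, 0.415]
contact_force: [-0.7, 0.4, -0.3]
finger_gap: -0.0
```

Request:
apply_moves(
  plan=[
    [0,0,0,-1,0,0,0],
    [0,0,0,0,0,0,0],
  ],
)

```text
time: 15.58
position: [0.5937, -0.1359, 0.0281]
ee_rot: [-0.414, -0.573, 0.573, 0.414]
contact_force: [-0.2, 1.0, 1.3]
finger_gap: 0.003
```

Request:
apply_moves(
  plan=[
    [0,0,0,-1,0,0,0],
    [0,0,0,0,0,0,0],
  ],
)

```text
time: 15.82
position: [0.5938, -0.136, 0.0281]
ee_rot: [-0.414, -0.573, 0.573, 0.414]
contact_force: [-3.0, 1.3, 6.3]
finger_gap: -0.002
```

After letting go, the tab stays flat at 28.1 mm, so the 11 N corner test is what pushed it back. I won't repeat that test. I'll retreat and take a last look.

Request:
apply_moves(
  plan=[
    [0,0,0,10,0,0,0],
    [0,0,0,40,0,0,0],
    [0,0,0,50,0,0,0],
    [0,-15,0,50,0,0,0],
    [0,-40,-40,0,0,0,0],
    [0,-40,-40,0,0,0,0],
    [0,-40,-40,0,0,0,0],
    [0,-40,-40,0,0,0,0],
  ],
)

```text
time: 16.82
position: [0.4174, -0.2969, 0.1775]
ee_rot: [0.415, 0.573, -0.573, -0.414]
contact_force: [1.2, 0.1, -0.4]
finger_gap: 0.0
```

Request:
apply_moves(
  plan=[
    [0,-30,-50,0,0,0,0],
    [0,-30,-50,0,0,0,0],
    [0,-30,-50,0,0,0,0],
    [0,-20,-50,0,0,0,0],
    [0,0,0,0,0,0,0],
    [0,0,0,0,0,0,0],
  ],
)

```text
time: 17.58
position: [0.3086, -0.4959, 0.1768]
ee_rot: [0.414, 0.573, -0.573, -0.415]
contact_force: [0.6, 0.0, 0.3]
finger_gap: 0.002
```

```bash
python3 - <<'E'
from h import *
s=read_state();print(s['time'],s['position'],s['contact_force'])
o=[]
for c,x,y in(("side",335,205),("top",350,225)):
    im=vision.grab_frame(c)[:,:,::-1];im0=cv2.imread(f"pics/{c}0.png")
    a=[cv2.resize(i[y-75:y+75,x-100:x+100],(400,300),interpolation=2) for i in(im0,im)];o.append(np.hstack(a))
cv2.imwrite("pics/s3.png",np.vstack(o))
E
```

```text
17.575 [ 0.308584   -0.49590536  0.17684657] [0.56050225 0.03400119 0.34910375]
```

View pics/s3.png

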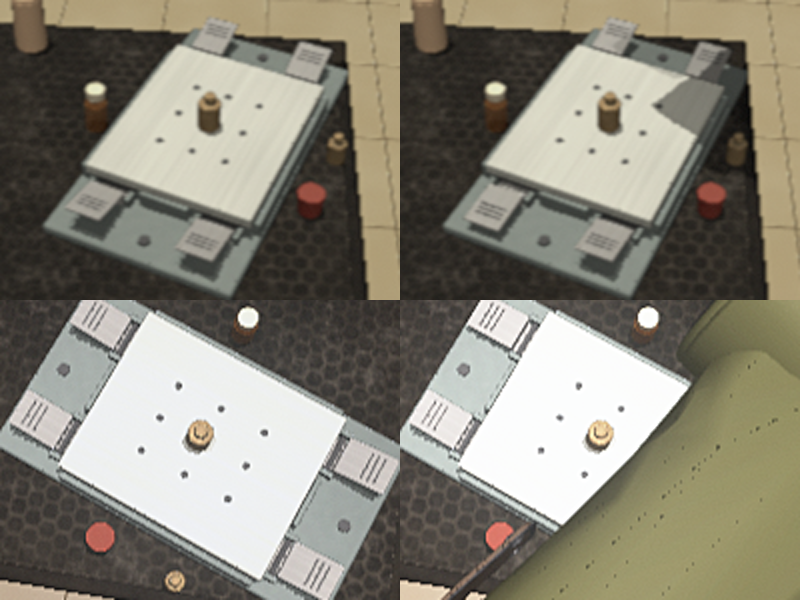

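The before/after pairs show the back left tab now flat, near (495,205) in the side view. The other three tabs are still up, and the plate, weight, vial, bung and 50 g weight have not moved. The robot is clear, so I'm handing in.

```bash
python3 -c "
from plant import robot
print(robot.hand_in())"
```

```text
the job is handed in; nothing more can be done
None
```

The rocking corner was the back left one. I pressed its shim tab flat and handed the job in at about 17.6 s, with the robot clear of everything.

- **Finding the corner:** front right did not give at 16.6 N, nor back right at 10.6 N. Back left gave about 4 mm at 3–5 N and then bottomed out. I did not press front left, since the loose corner was already found.
- **Pressing the shim:** the back left tab went down to a hard stop at 28 mm, its flat height.
- **One check disagreed:** pressing back left again with 11 N, it sank about 0.7–1 mm and pushed the tab back up by about 1 mm. I pressed the tab flat again at 23.6 N; after I let go it stayed at 28.1 mm. I did not repeat the corner test, so firmness after that last press is not tested.
- **Final pictures:** the side view shows the back left tab flat and the other three tabs still up. The plate, the weight on it and the things round about are where they were.

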